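# Hold the key box lid at its balance point

## Robot

A 6-joint arm with a two-finger parallel gripper is mounted at the origin on the work surface. World frame = base frame: x ahead of the robot, y to its left, z up, the work surface at z = 0. Lengths are in m, angles in rad, forces in N, time in s.
With the tool pointing down it reaches from about 0.375 to 0.9 m from the base axis. Payload 3.1 kg.
Tool frame: the origin (TCP) lies midway between the tips of the shut fingers; the grasp point (between the pads) lies 19 mm behind it (manip.tcp_to_grasp is the distance from the TCP to the grasp point, in m); z points along the fingers, y is the line along which they close (so a half turn about z gives the same grasp; the last joint's range is limited). The gripper opens to 85 mm and grips with 20 to 120 N. Pads are 22 mm wide; open, the fingers measure 114 mm over their backs; the gripper's body (76 mm by 85 mm) begins 54 mm behind the grasp point. The pads swing forward as they close: fully open they stand 13 mm farther back than shut.
Start: joints at [1.04, 0.527, 1.433, -0, 1.181, -0.178], TCP at [0.215, 0.587, 0.231] pointing down, gripper open.
Joint ranges: [-3.08, 3.08], [-0.75, 2.2], [0.22, 2.44], [-1.43, 4.57], [0, 2.65], [-2.85, 2.85]. Speed limits (rad/s): [2.79, 2.79, 3.14, 3.14, 3.14, 3.14].

## Interface

Orientations are given as a unit quaternion [x, y, z, w].
In Python, from station import manip gives the robot as it stands. The module is installed in compiled form; this text tells all that it offers.
- The arm moves only by the shell command python3 -m crank 'ROWS' [OPENING] [FORCE]. ROWS is JSON, a list of rows, each a list of 2 entries, a list of its own where there are three numbers: the shift along the tool's x, y, z in cm, then the turn about the tool's z in degrees. In form: [[[x, y, z], spin], ...]. A call has 1 to 10 rows; each row is the pose to reach, as a shift and turn from the pose commanded when the call began, along the tool's axes at that moment; what a row does not reach only later rows make up. A row lasts 1/10 s, in which the tool goes at most 50 mm and 8.59 degrees, less where a joint would pass 70% of its speed; a pose out of reach is approached as far as the arm can. A call with a gripper value outside its range is refused whole. OPENING is the finger opening in cm, from 0 to 8.54, set as the call begins (- or left out, the last holds). The fingers move at their own pace and stop on an object; FORCE is the grip in N (left out, the last holds). Time passes only in rows, so rows that repeat a pose let the fingers close. It gives the time, the measured TCP pose, the force and the opening at its end, in the units of the state.
- manip.sense(): the state, without advancing time (a new reading comes with each control period).
- manip.snapshot(name): name is "scene" or "top"; returns the picture (384x512x3 uint8, red, green, blue); there is no depth.
- manip.camera_params(name): a dict with "fx", "fy", "cx", "cy" (pixels), "pose" (4x4, takes a point from camera to world coordinates). Camera axes: x right, y up, looking along -z (the intrinsics and any distortion apply to the point x, -y, -z); pixel columns grow to the right and rows downward; lengths in m; the calibration is good to about 2 mm. A picture is of the moment at which its call begins. camera_params takes no time and is no camera call.
- manip.sign_off(): hands the job in, once; it reports no verdict.
The state is a dict: "t": time; "q": joint angles; "qd": joint speeds; "tau": joint torques, N m; "tcp_pos": TCP position; "tool_rot": TCP orientation; "force": force on the tool from outside, world axes, zero at the start; "ft_torque": the same for the moment, N m; "finger_gap": opening from 0.0 (shut) to 1.0 (fully open).
Only numpy, scipy, OpenCV 4.12 (cv2) and the standard library are available. Lean on these libraries where they do the work, as an engineer would, in place of code of your own. Each camera call takes 0.05 s, during which the arm holds its last target. There are 200 camera calls.

## Task

Take the blue stapler off the lid of the red key box and stand it on its base in the yellow tray, and only then lift the lid by its steel bar, swinging it up smoothly until it stands straight up, balanced on its hinge. Finish while still gripping the bar and holding the lid motionless there, so that a colleague can screw on the new lid stay: it must never drop shut or tip over backwards. Leave the mug, the bottle and the small camera where they are, and do not push the tray about.

Things in the scene. Friction and masses are not known exactly. Their poses are not given: they have to be found in the camera images.
- key_box: red steel key box, open-topped under its lid, bolted to the desk (it cannot move): 150 (its x) x 200 (its y) x 90 mm high. Origin: centre of its underside; z up. Its front, with the lid's bar, faces its -x; the lid's hinge runs along its y at the far (+x) rim. Shut, the lid's top is 96 mm above the desk.
- key_lid (a joint): angle of the red lid (150 x 200 x 6 mm plate, about 0.35 kg with its bar) about its hinge, rad: 0 shut and level, growing as the bar rises; 1.571 straight up, where it balances; stop at 2.2, leaning away past the far rim. The hinge is nearly free: short of the balance the lid falls shut, past it the lid falls back onto the stop. Starts shut.
- key_lid_hinge (a point): middle of the lid's hinge line, at the far (+x) rim of the box, 93 mm above the desk; its axes are the lid's (those of the box while shut; they turn with the lid).
- lid_bar (a point): middle of the lid's round steel grab bar: 10 mm thick, 100 mm clear between its two end arms, parallel to the hinge and 195 mm from it, in the plane of the lid. The plate's free edge lies 45 mm from the bar, so a finger fits between. Shut, the bar overhangs the box's front, 93 mm above the desk; upright it is on top, 288 mm above the desk. It is round and can turn between the fingers, so the gripper may stay pointing down throughout. Its axes are the lid's.
- stapler: blue and black desk stapler, 100 (its x) x 26 (its y) x 42 mm high, 0.13 kg, starting on the shut lid at any yaw. Origin: centre of its underside; z up. The upper blue part, 24 mm wide, spans heights 24 to 42 mm.
- tray: yellow open desk tray, loose, 0.5 kg, 170 (its x) x 130 (its y) x 25 mm high, walls and floor 5 mm thick. Origin: centre of its underside; z up. It stands on the left or the right of the box.
- mug: white mug, 80 mm across, 90 mm high, on the other side of the box from the tray; origin at the centre of its underside. Leave alone.
- bottle: blue drinks bottle with black cap, 68 mm across, 210 mm high, behind the work at the left; origin at the centre of its underside. Leave alone.
- action_camera: small grey camera, 30 x 65 x 45 mm high, behind the work at the right; origin at the centre of its underside. Leave alone.
Not all that is in view belongs to the job. There is more than one size of the tray; the one meant has the size given above.

How it is judged:
On the way, in this order (a step that is already met when the one before it is completed fails the run):
1. the stapler stands in the tray, let go and at rest, with the lid still shut (x of stapler in the frame of tray between -0.075 and 0.075 m and y of stapler in the frame of tray between -0.055 and 0.055 m and z of stapler in the frame of tray below 0.012 m and angle between stapler's own z axis and vertical below 0.2 rad and contact force between the fingers and stapler below 0.1 N and linear speed of stapler below 0.03 m/s and value of joint key_lid below 0.1 rad), for 0.2 s.
2. the lid stands at its balance point, gripped by its bar and still (value of joint key_lid between 1.491 and 1.651 rad and velocity of joint key_lid between -0.1 and 0.1 rad/s and contact force between the fingers and key_box above 2 N and distance between the grasp point and lid_bar below 0.055 m), for 0.5 s.
At the end, for the whole second after the job is handed in: The lid stands still within 0.08 rad of straight up, the fingers gripping its bar (over 2 N, within 55 mm of its middle); the stapler stands on its base on the tray's floor (within 75 mm along, 55 mm across of its centre, tilt under 0.2 rad), let go and at rest (all of step 2 and x of stapler in the frame of tray between -0.075 and 0.075 m and y of stapler in the frame of tray between -0.055 and 0.055 m and z of stapler in the frame of tray below 0.012 m and angle between stapler's own z axis and vertical below 0.2 rad and contact force between the fingers and stapler below 0.1 N and linear speed of stapler below 0.03 m/s); the arm keeps its last pose, push and grip.
It fails at once if the lid is raised (over 0.15 rad) before the stapler is in the tray (value of joint key_lid above 0.15 rad and not (x of stapler in the frame of tray between -0.075 and 0.075 m and y of stapler in the frame of tray between -0.055 and 0.055 m and z of stapler in the frame of tray below 0.012 m and angle between stapler's own z axis and vertical below 0.2 rad)).
It fails at once if the lid tips over backwards (past 1.85 rad) (value of joint key_lid above 1.85 rad).
It fails at once if the lid drops or is flung (faster than 3 rad/s) (velocity of joint key_lid above 3 rad/s or velocity of joint key_lid below -3 rad/s).
It fails at once if the tray is pushed more than 40 mm (distance of tray from where it was at the start of the episode above 0.04 m).
It fails at once if the mug, the bottle or the small camera is moved more than 30 mm (distance of any of mug, bottle, action_camera from where it was at the start of the episode above 0.03 m).
It also fails if it takes over 54 s, if anything falls off the work surface, if the arm or the gripper's body presses on something with over 40 N, if the wrist force passes 120 N, or if a joint passes its speed limit or range.

## Working session

There is one attempt and no reset: what is moved stays moved. The work goes in short steps, Python scripts to look and compute and a shell command to move; the robot and the scene stay as the last step left them, time stands still between calls to the robot, and variables do not carry over. Pictures are saved under pics/ and viewed, on a budget of 10 in all, crops included, one or two more only if the job needs it, and the job is handed in when it is done.

```bash
mkdir -p pics; python3 - <<'E'
from station import manip
import cv2,numpy as np
for n in("scene","top"):
    im=manip.snapshot(n); cv2.imwrite(f"pics/{n}0.png",im[:,:,::-1])
    c=manip.camera_params(n); print(n,{k:np.round(v,4).tolist() for k,v in c.items()})
s=manip.sense(); print(s['t'],s['tcp_pos'],s['tool_rot'],s['force'],manip.tcp_to_grasp)
E
```

```text
scene {'fx': 414.7609, 'fy': 414.7609, 'cx': 258.8095, 'cy': 188.7806, 'pose': [[0.7667, -0.4117, 0.4926, 1.2132], [0.6418, 0.5116, -0.5713, -0.7936], [-0.0168, 0.7542, 0.6565, 0.8831], [0.0, 0.0, 0.0, 1.0]]}
top {'fx': 427.7758, 'fy': 427.7758, 'cx': 259.3441, 'cy': 191.807, 'pose': [[-0.013, 0.9901, -0.1399, 0.3865], [-0.9998, -0.011, 0.0148, -0.0831], [0.0131, 0.14, 0.9901, 1.454], [0.0, 0.0, 0.0, 1.0]]}
0.1 [0.2149861  0.58615659 0.23042613] [ 1.74983805e-01  9.84570791e-01 -9.48331731e-04 -3.54610402e-04] [-0.96089881  0.62304646 -0.86599676] 0.0187
```

View pics/scene0.png

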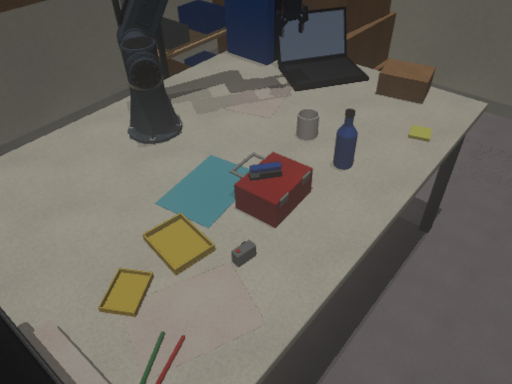

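View pics/top0.png

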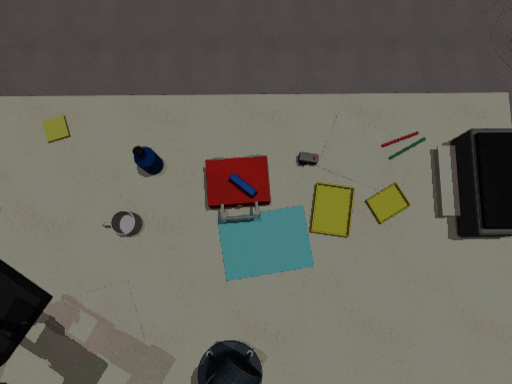

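The scene picture shows the red box at (275,187) with the stapler on it and yellow trays at (178,242) and (127,292).

Candidates in the top view:
- **Tray:** (332,210) is the larger one, (388,203) is smaller, and (56,128) is a sticky note.
- **Stapler:** (243,185) on the lid. The other blue thing is the bottle at (148,160).

I choose the tray at (332,210) and check it by size.

```bash
cat > h.py <<'E'
from station import manip
import cv2,numpy as np
def ray(n,u,v,z):
    c=manip.camera_params(n);P=np.array(c['pose'])
    d=P[:3,:3]@np.array([(u-c['cx'])/c['fx'],-(v-c['cy'])/c['fy'],-1]);o=P[:3,3]
    return o+d*(z-o[2])/d[2]
def proj(n,p):
    c=manip.camera_params(n);P=np.array(c['pose']);q=P[:3,:3].T@(np.array(p)-P[:3,3])
    return np.array([c['cx']+c['fx']*q[0]/-q[2],c['cy']+c['fy']*q[1]/q[2]])
def rect(n,mask,z):
    k,l,st,ce=cv2.connectedComponentsWithStats(mask.astype('uint8'))
    for i in range(1,k):
        if st[i,4]<60: continue
        ys,xs=np.where(l==i)
        pts=np.array([ray(n,x,y,z)[:2] for x,y in zip(xs,ys)],np.float32)*1000
        r=cv2.minAreaRect(pts);b=cv2.boxPoints(r)
        e=b[1]-b[0];f=b[2]-b[1]
        if np.hypot(*e)<np.hypot(*f): e,f=f,e
        print(n,ce[i].round(0),st[i,4],'c mm',np.round(r[0],1),'long',np.hypot(*e).round(),'short',np.hypot(*f).round(),'yaw long',np.degrees(np.arctan2(e[1],e[0])).round(1)%180)
def masks(im):
    h=cv2.cvtColor(im,cv2.COLOR_RGB2HSV).astype(int);H,S,V=h[...,0],h[...,1],h[...,2]
    return dict(yellow=(H>20)&(H<35)&(S>150)&(V>60),red=((H<6)|(H>174))&(S>170)&(V>60),blue=(H>104)&(H<126)&(S>150)&(V>60))
E
python3 - <<'E'
from h import *
im=cv2.imread('pics/top0.png')[:,:,::-1].copy()
m=masks(im)
for k,z in(('yellow',.02),('red',.096),('blue',.138)): print(k); rect('top',m[k],z)
a=cv2.resize(im[130:250,190:370],None,fx=4.4,fy=4.4,interpolation=cv2.INTER_CUBIC)
cv2.imwrite('pics/crop1.png',a[:,:,::-1])
E
```

```text
yellow
top [ 56. 129.] 444 c mm [815.5 592.6] long 74.0 short 73.0 yaw long 107.2
top [332. 210.] 1860 c mm [ 526.6 -348.7] long 169.0 short 131.0 yaw long 171.2Traceback (most recent call last):
  File "<stdin>", line 4, in <module>
  File "h.py", line 15, in rect
    pts=np.array([ray(n,x,y,z)[:2] for x,y in zip(xs,ys)],np.float32)*1000
                  ~~~^^^^^^^^^
  File "h.py", line 4, in ray
    c=manip.camera_params(n);P=np.array(c['pose'])
ValueError: time passes only in moves, steps and waits
```

```bash
sed -i 's/manip.camera_params(n)/cp(n)/; 2a import functools\ncp=functools.lru_cache(None)(lambda n: manip.camera_params(n))' h.py
python3 - <<'E'
from h import *
im=cv2.imread('pics/top0.png')[:,:,::-1].copy()
m=masks(im)
for k,z in(('yellow',.02),('red',.096),('blue',.138)): print(k); rect('top',m[k],z)
a=cv2.resize(im[130:250,190:370],None,fx=4.4,fy=4.4,interpolation=cv2.INTER_CUBIC)
cv2.imwrite('pics/crop1.png',a[:,:,::-1])
E
```

```text
yellow
top [ 56. 129.] 444 c mm [815.5 592.6] long 74.0 short 73.0 yaw long 107.2
top [332. 210.] 1860 c mm [ 526.6 -348.7] long 169.0 short 131.0 yaw long 171.2
top [387. 203.] 937 c mm [ 547.4 -538.5] long 125.0 short 92.0 yaw long 120.2
red
top [400. 139.] 79 c mm [ 748.1 -565.3] long 127.0 short 7.0 yaw long 109.5
top [237. 180.] 2462 c mm [616.1 -32.9] long 198.0 short 149.0 yaw long 93.8
blue
top [242. 184.] 184 c mm [597.4 -50.4] long 91.0 short 20.0 yaw long 51.3
```

View pics/crop1.png

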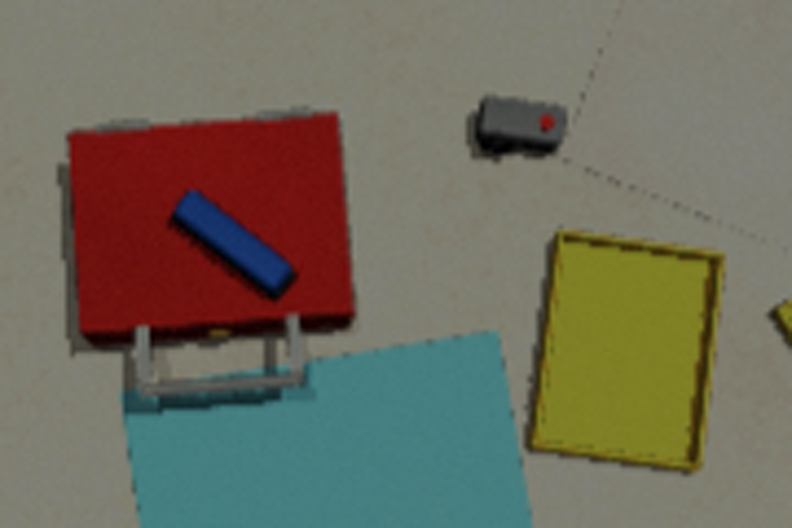

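The crop confirms the choice. The tray is 169×131 mm and the small one is 125×92 mm. The stapler lies diagonally on the lid, and the bar's ends are at about (223,218) and (259,216) in the full picture.

```bash
cat >> h.py <<'E'
from scipy.spatial.transform import Rotation as Ro
def delta(p,yang):
    s=manip.sense();R=Ro.from_quat(s['tool_rot']).as_matrix()
    cur=np.degrees(np.arctan2(R[1,1],R[0,1]))
    print('t',round(s['t'],2),'tcp',np.round(s['tcp_pos'],4),'yang',cur.round(1),'F',np.round(s['force'],1),'gap',np.round(s['finger_gap'],3),'tilt',np.round(R[:,2],3))
    print('shift cm',np.round(R.T@(np.array(p)-s['tcp_pos'])*100,2),'spin',round(-((yang-cur+180)%360-180),1))
E
python3 - <<'E'
from h import *
print(ray('top',223,218.2,.095),ray('top',258.9,216.4,.095))
for z,u,v in((.045,125,223),(.1,148,160)): print(ray('top',u,v,z))
delta([.597,-.050,.22],-38.7)
E
```

```text
[0.49507124 0.0131864  0.095     ] [ 0.49944509 -0.10096244  0.095     ]
[0.48713768 0.33778289 0.045     ]
[0.6851858  0.25385156 0.1       ]
t 0.1 tcp [0.215  0.5862 0.2304] yang 69.8 F [-1.   0.6 -0.9] gap 1.003 tilt [-0.001 -0.002 -1.   ]
shift cm [-57.78 -46.55   1.11] spin 108.5
```

```bash
python3 -m crank '[[[-3,-2.4,0],7],[[-6.5,-5.2,0],14],[[-10,-8,0],21],[[-13.5,-11,0],28],[[-17,-13.7,0],35],[[-20.5,-16.5,0],42],[[-24,-19.3,0],49],[[-27.5,-22.2,0],56],[[-31,-25,0],63],[[-34,-27.4,0],70]]' 6; python3 -c "
from h import *
delta([.597,-.050,.22],-38.7)"
```

```text
t: 1.1
tcp_pos: [0.4408, 0.2103, 0.2311]
tool_rot: [0.71, 0.704, -0.0, -0.0]
force: [0.4, 0.1, -1.4]
finger_gap: 0.699
t 1.1 tcp [0.4408 0.2103 0.2311] yang -0.5 F [ 0.4  0.1 -1.4] gap 0.699 tilt [-0. -0. -1.]
shift cm [-25.89  15.84   1.12] spin 38.2
```

```bash
python3 -m crank '[[[-3.3,2,0],5],[[-6.6,4,0],10],[[-10,6,0.2],15],[[-13.3,8,0.4],20],[[-16.6,10.1,0.6],25],[[-20,12.2,0.8],30],[[-23,14,1],34],[[-25,15.3,1.1],37],[[-25.9,15.8,1.1],38.2],[[-25.9,15.8,1.1],38.2]]'; python3 - <<'E'
from h import *
delta([.597,-.050,.109],-38.7)
im=manip.snapshot('scene')
a=cv2.resize(im[110:240,200:360],None,fx=4.5,fy=4.5,interpolation=cv2.INTER_CUBIC)
t=np.array([.597,-.05,0])
for p,c in(((.597,-.05,.138),(0,255,0)),):
    u=(proj('scene',p)-[200,110]+.5)*4.5; cv2.circle(a,tuple(int(v) for v in u),4,c,-1)
cv2.imwrite('pics/hov.png',a[:,:,::-1])
E
```

```text
t: 2.1
tcp_pos: [0.5975, -0.048, 0.2198]
tool_rot: [0.9, 0.435, -0.0, -0.0]
force: [-0.2, 0.3, -0.6]
finger_gap: 0.7
t 2.1 tcp [ 0.5975 -0.048   0.2198] yang -38.4 F [-0.2  0.3 -0.6] gap 0.7 tilt [-0.001  0.    -1.   ]
shift cm [-0.18  0.09 11.08] spin 0.3
```

View pics/hov.png

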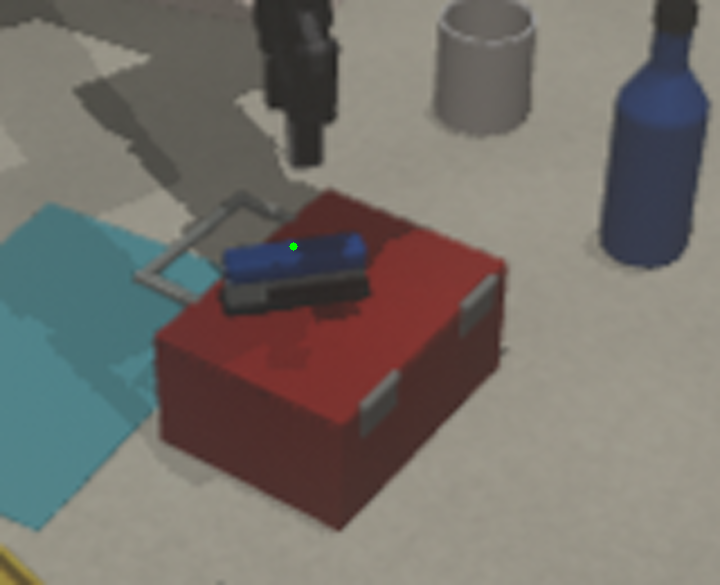

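The projected stapler centre (293,246 in the crop) lies mid-top of the stapler, and the hand is directly above it. I descend and grip.

```bash
python3 -m crank '[[[-0.2,0.1,2],0.3],[[-0.2,0.1,4.5],0.3],[[-0.2,0.1,7],0.3],[[-0.2,0.1,9],0.3],[[-0.2,0.1,10.3],0.3],[[-0.2,0.1,11],0.3],[[-0.2,0.1,11.1],0.3],[[-0.2,0.1,11.1],0.3]]' && python3 -m crank '[[[0,0,0],0],[[0,0,0],0],[[0,0,0],0],[[0,0,0],0],[[0,0,0],0],[[0,0,0],0],[[0,0,0],0],[[0,0,0],0]]' 0 40
```

```text
t: 2.95
tcp_pos: [0.5973, -0.0491, 0.1099]
tool_rot: [0.901, 0.433, 0.0, 0.0]
force: [-0.6, -0.2, -0.9]
finger_gap: 0.701
t: 3.75
tcp_pos: [0.5975, -0.0495, 0.1101]
tool_rot: [0.901, 0.433, 0.001, 0.0]
force: [0.1, 0.2, 6.0]
finger_gap: 0.278
```

```bash
python3 -m crank '[[[0,0,-0.3],0],[[0,0,-1],0],[[0,0,-2.5],0],[[0,0,-4.5],0],[[0,0,-6.5],0],[[0,0,-8.2],0],[[0,0,-9.5],0],[[0,0,-10],0],[[0,0,-10],0]]'; python3 -c "
from h import *
delta([.5266,-.3487,.21],-98.8)"
```

```text
t: 4.65
tcp_pos: [0.5971, -0.0493, 0.2098]
tool_rot: [0.901, 0.433, 0.0, 0.0]
force: [-0.0, 0.2, -2.3]
finger_gap: 0.274
t 4.65 tcp [ 0.5971 -0.0493  0.2098] yang -38.7 F [-0.   0.2 -2.3] gap 0.274 tilt [ 0.001 -0.    -1.   ]
shift cm [-2.778e+01  1.320e+01 -2.000e-02] spin 60.1
```

```bash
python3 -m crank '[[[-1.5,0.7,0],4],[[-4.5,2.1,0],10],[[-8,3.8,0],18],[[-11.5,5.5,0],26],[[-15,7.1,0],34],[[-18.5,8.8,0],42],[[-22,10.5,0],50],[[-25,11.9,0],56],[[-27.2,12.9,0],59.5],[[-27.8,13.2,0],60.1]]'; python3 - <<'E'
from h import *
delta([.5266,-.3487,.02],-98.8)
im=manip.snapshot('scene')
a=cv2.resize(im[150:310,80:280],None,fx=3.6,fy=3.6,interpolation=cv2.INTER_CUBIC)
c=np.array([.5266,-.3487]);y=np.radians(171.2);ux=np.array([np.cos(y),np.sin(y)]);uy=np.array([-ux[1],ux[0]])
P=[(proj('scene',[*(c+sx*.085*ux+sy*.065*uy),.025])-[80,150]+.5)*3.6 for sx,sy in((1,1),(1,-1),(-1,-1),(-1,1))]
cv2.polylines(a,[np.int32(P)],True,(0,255,0),1)
cv2.imwrite('pics/tr.png',a[:,:,::-1])
E
```

```text
t: 5.65
tcp_pos: [0.525, -0.3514, 0.2079]
tool_rot: [0.997, -0.078, -0.001, -0.0]
force: [-0.8, 0.9, -2.2]
finger_gap: 0.275
t 5.65 tcp [ 0.525  -0.3514  0.2079] yang -99.0 F [-0.8  0.9 -2.2] gap 0.275 tilt [-0.001  0.    -1.   ]
shift cm [ 0.14 -0.29 18.79] spin -0.2
```

View pics/tr.png

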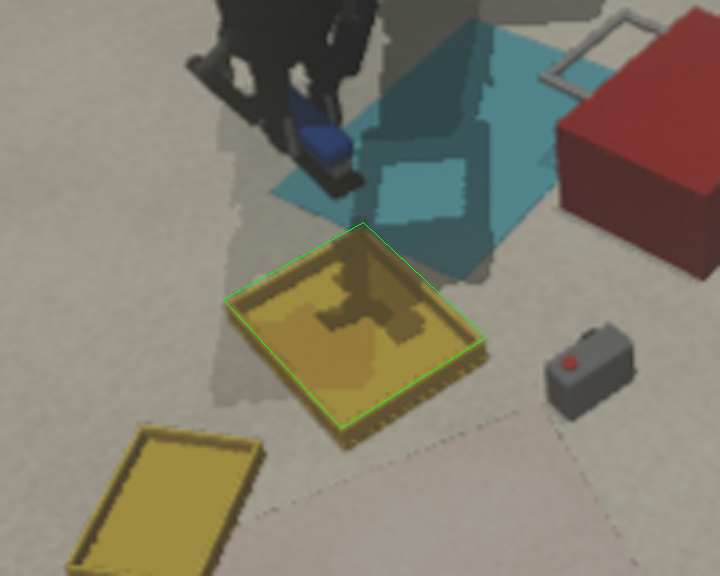

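The stapler is held level over the tray, and the tray outline fits my estimate. I lower it.

```bash
python3 -m crank '[[[0,0,1],0],[[0.1,-0.2,3],0],[[0.1,-0.2,6],0],[[0.1,-0.2,9],0],[[0.1,-0.2,12],0],[[0.1,-0.2,14.5],0],[[0.1,-0.2,16.5],0],[[0.1,-0.2,17.8],0],[[0.1,-0.2,18.4],0],[[0.1,-0.2,18.6],0]]' && python3 -m crank '[[[0,0,0],0],[[0,0,0],0],[[0,0,0.1],0],[[0,0,0.1],0]]'
```

```text
t: 6.7
tcp_pos: [0.5278, -0.346, 0.0228]
tool_rot: [0.997, -0.076, -0.0, -0.0]
force: [0.1, 0.1, -0.8]
finger_gap: 0.27
t: 7.1
tcp_pos: [0.5278, -0.3473, 0.023]
tool_rot: [0.997, -0.076, 0.0, 0.0]
force: [-0.0, 0.0, -1.5]
finger_gap: 0.273
```

```bash
python3 -m crank '[[[0,0,0.1],0],[[0,0,0.2],0],[[0,0,0.3],0],[[0,0,0.3],0],[[0,0,0.3],0]]'
```

```text
t: 7.6
tcp_pos: [0.5276, -0.347, 0.0192]
tool_rot: [0.997, -0.076, -0.0, -0.0]
force: [-0.5, 0.1, -1.5]
finger_gap: 0.272
```

Still no floor contact (the force stays at the held weight), so I lower a little more.

```bash
python3 -m crank '[[[0,0,0.1],0],[[0,0,0.2],0],[[0,0,0.2],0],[[0,0,0.2],0]]'
```

```text
t: 8.0
tcp_pos: [0.5276, -0.347, 0.0191]
tool_rot: [0.997, -0.076, 0.0, 0.0]
force: [-2.5, 0.9, 9.9]
finger_gap: 0.275
```

Contact at 10 N, so the stapler is on the floor. I release and back off.

```bash
python3 -m crank '[[[0,0,-0.2],0],[[0,0,-0.2],0],[[0,0,-0.2],0],[[0,0,-0.2],0],[[0,0,-0.2],0]]' 4.5 && python3 -m crank '[[[0,0,-1],0],[[0,0,-2.5],0],[[0,0,-5],0],[[0,0,-8],0],[[0,0,-11],0],[[0,0,-14],0],[[0,0,-16.5],0],[[0,0,-18],0],[[0,0,-18],0]]'; python3 - <<'E'
from h import *
delta([.497,-.043,.20],3.5)
im=manip.snapshot('scene')
a=cv2.resize(im[130:310,80:330],None,fx=3.1,fy=3.1,interpolation=cv2.INTER_CUBIC)
u=(proj('scene',[.497,-.043,.093])-[80,130]+.5)*3.1
cv2.circle(a,tuple(int(v) for v in u),3,(0,255,0),-1)
cv2.imwrite('pics/rel.png',a[:,:,::-1])
E
```

```text
t: 8.5
tcp_pos: [0.5276, -0.3469, 0.019]
tool_rot: [0.997, -0.076, -0.0, -0.0]
force: [0.1, 0.4, -0.3]
finger_gap: 0.529
t: 9.4
tcp_pos: [0.5292, -0.3483, 0.2037]
tool_rot: [0.997, -0.076, 0.003, 0.003]
force: [0.6, -0.3, 0.2]
finger_gap: 0.528
t 9.4 tcp [ 0.5292 -0.3483  0.2037] yang -98.7 F [ 0.6 -0.3  0.2] gap 0.528 tilt [ 0.006 -0.006 -1.   ]
shift cm [ -7.82 -29.69   0.19] spin -102.2
```

View pics/rel.png

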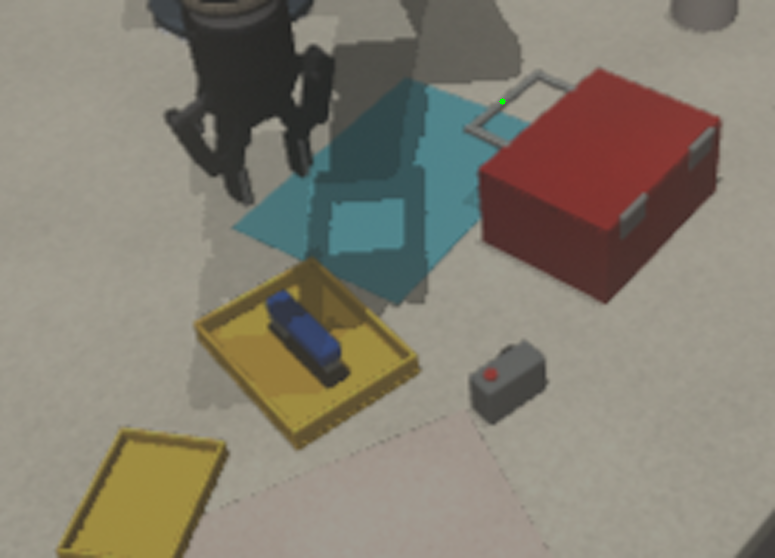

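The stapler stands on its base in the tray at (305,335) in the crop. The bar estimate dot (502,101) lies on the bar's middle. I move above the bar.

```bash
python3 -m crank '[[[-0.5,-2,0],-8],[[-1.3,-5,0],-16],[[-2.1,-8,0],-24],[[-2.9,-11,0],-32],[[-3.7,-14,0],-40],[[-4.5,-17,0],-48],[[-5.3,-20,0],-56],[[-6,-23,0],-64],[[-6.7,-25.5,0],-72],[[-7.2,-27.3,0],-80]]'; python3 -c "
from h import *
delta([.497,-.043,.17],3.5)"
```

```text
t: 10.45
tcp_pos: [0.4965, -0.0641, 0.1984]
tool_rot: [0.811, 0.585, -0.001, -0.001]
force: [0.5, 0.2, 0.1]
finger_gap: 0.527
t 10.45 tcp [ 0.4965 -0.0641  0.1984] yang -18.4 F [0.5 0.2 0.1] gap 0.527 tilt [-0.003  0.001 -1.   ]
shift cm [ 2.02 -0.61  2.84] spin -21.9
```

```bash
python3 -m crank '[[[0.6,-0.2,0.5],-7],[[1.3,-0.4,1.3],-14],[[1.8,-0.5,2.2],-20],[[2,-0.6,2.8],-21.9],[[2,-0.6,2.8],-21.9],[[2,-0.6,2.8],-21.9]]' 4.5; python3 - <<'E'
from h import *
delta([.497,-.043,.075],3.5)
im=manip.snapshot('top')
x0,y0=195,150
a=cv2.resize(im[y0:y0+90,x0:x0+100],None,fx=6,fy=6,interpolation=cv2.INTER_CUBIC)
cv2.imwrite('pics/bar.png',a[:,:,::-1])
E
```

```text
t: 11.05
tcp_pos: [0.4986, -0.0455, 0.171]
tool_rot: [0.688, 0.726, -0.0, -0.0]
force: [-1.2, 0.1, 0.5]
finger_gap: 0.527
t 11.05 tcp [ 0.4986 -0.0455  0.171 ] yang 3.1 F [-1.2  0.1  0.5] gap 0.527 tilt [-0.001  0.    -1.   ]
shift cm [ 0.25 -0.14  9.6 ] spin -0.4
```

View pics/bar.png

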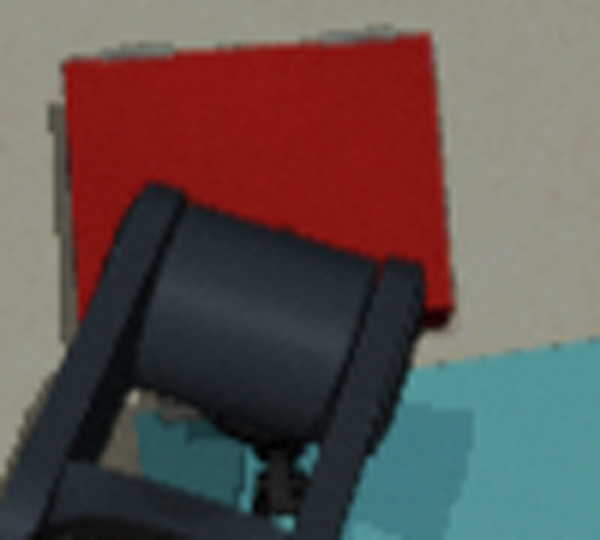

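The arm hides the bar here, but the box outline is unchanged. The estimate is good to a few mm, and with a 3.5 cm opening there is 12 mm clear on both sides of each finger. I descend watching the force.

```bash
python3 -m crank '[[[0.1,-0.1,1],0],[[0.2,-0.1,2.5],0],[[0.2,-0.1,4.5],0],[[0.2,-0.1,6],0],[[0.2,-0.1,7],0],[[0.2,-0.1,8],0],[[0.2,-0.1,9],0],[[0.2,-0.1,9.6],-0.4],[[0.2,-0.1,9.7],-0.4]]' 3.5 && python3 - <<'E'
from h import *
delta([.497,-.043,.075],3.5)
im=manip.snapshot('scene')
x0,y0=215,115
a=cv2.resize(im[y0:y0+90,x0:x0+110],None,fx=6,fy=6,interpolation=cv2.INTER_CUBIC)
cv2.imwrite('pics/bar2.png',a[:,:,::-1])
E
```

```text
t: 12.0
tcp_pos: [0.4974, -0.0434, 0.0736]
tool_rot: [0.685, 0.729, -0.0, -0.0]
force: [0.4, 0.2, 0.9]
finger_gap: 0.409
t 12.0 tcp [ 0.4974 -0.0434  0.0736] yang 3.5 F [0.4 0.2 0.9] gap 0.409 tilt [-0.001  0.    -1.   ]
shift cm [ 0.04 -0.04 -0.14] spin 0.0
```

View pics/bar2.png

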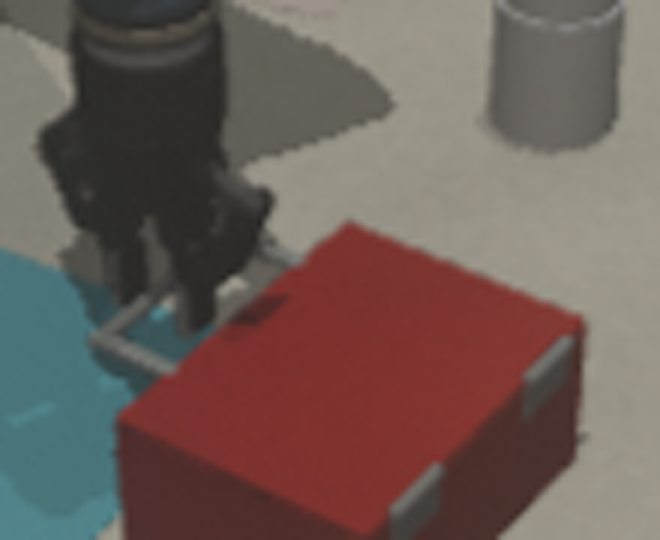

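The fingers straddle the bar, with one inside the frame at (195,310) and one outside at (130,280). I close.

```bash
python3 -m crank '[[[0,0,0],0],[[0,0,0],0],[[0,0,0],0],[[0,0,0],0],[[0,0,0],0],[[0,0,0],0],[[0,0,0],0]]' 0 30; python3 - <<'E'
from h import *
delta([.497,-.043,.075],3.5)
r=.195
for d in range(0,95,5):
    a=np.radians(d); print(d,'y %.1f z %.1f'%(100*r*(1-np.cos(a)),-100*r*np.sin(a)))
E
```

```text
t: 12.75
tcp_pos: [0.4983, -0.0435, 0.0747]
tool_rot: [0.685, 0.729, 0.0, 0.001]
force: [2.0, 0.9, 4.0]
finger_gap: 0.105
t 12.75 tcp [ 0.4983 -0.0435  0.0747] yang 3.5 F [2.  0.9 4. ] gap 0.105 tilt [ 0.002 -0.    -1.   ]
shift cm [ 0.06 -0.13 -0.03] spin 0.0
0 y 0.0 z -0.0
5 y 0.1 z -1.7
10 y 0.3 z -3.4
15 y 0.7 z -5.0
20 y 1.2 z -6.7
25 y 1.8 z -8.2
30 y 2.6 z -9.7
35 y 3.5 z -11.2
40 y 4.6 z -12.5
45 y 5.7 z -13.8
50 y 7.0 z -14.9
55 y 8.3 z -16.0
60 y 9.7 z -16.9
65 y 11.3 z -17.7
70 y 12.8 z -18.3
75 y 14.5 z -18.8
80 y 16.1 z -19.2
85 y 17.8 z -19.4
90 y 19.5 z -19.5
```

```bash
python3 -m crank '[[[0,0,-0.3],0],[[0,0.0,-0.9],0],[[0,0.1,-1.7],0],[[0,0.2,-2.5],0],[[0,0.3,-3.4],0],[[0,0.5,-4.2],0],[[0,0.7,-5.0],0],[[0,0.9,-5.8],0],[[0,1.1,-6.4],0],[[0,1.2,-6.7],0]]'; python3 -m crank '[[[0,0,0],0],[[0,0,0],0]]'
```

```text
t: 13.75
tcp_pos: [0.5096, -0.0427, 0.1419]
tool_rot: [0.685, 0.729, -0.0, -0.0]
force: [3.0, -1.1, -3.4]
finger_gap: 0.1
t: 13.95
tcp_pos: [0.5093, -0.0427, 0.1411]
tool_rot: [0.685, 0.729, -0.0, -0.0]
force: [2.9, -1.0, -3.0]
finger_gap: 0.103
```

```bash
python3 -m crank '[[[0,0.3,-0.7],0],[[0,0.6,-1.5],0],[[0,1.0,-2.3],0],[[0,1.4,-3.0],0],[[0,1.85,-3.8],0],[[0,2.3,-4.5],0],[[0,2.8,-5.2],0],[[0,3.4,-5.8],0],[[0,3.9,-6.5],0],[[0,4.5,-7.1],0]]'
```

```text
t: 14.95
tcp_pos: [0.5522, -0.0399, 0.213]
tool_rot: [0.685, 0.729, -0.002, -0.002]
force: [-7.4, -3.2, 4.0]
finger_gap: 0.101
```

```bash
python3 -m crank '[[[0,0.6,-0.6],0],[[0,1.3,-1.1],0],[[0,1.9,-1.7],0],[[0,2.6,-2.2],0],[[0,3.3,-2.65],0],[[0,4.0,-3.1],0],[[0,4.8,-3.5],0],[[0,5.6,-3.9],0],[[0,6.2,-4.2],0],[[0,6.4,-4.25],0]]'; python3 -m crank '[[[0,0,0],0],[[0,0,0],0]]'
```

```text
t: 15.95
tcp_pos: [0.619, -0.0355, 0.2577]
tool_rot: [0.685, 0.729, 0.001, 0.0]
force: [-6.0, -1.2, 9.7]
finger_gap: 0.101
t: 16.15
tcp_pos: [0.6187, -0.0355, 0.2576]
tool_rot: [0.685, 0.729, 0.001, 0.001]
force: [-4.3, -1.1, 9.2]
finger_gap: 0.105
```

```bash
python3 -m crank '[[[0,0.6,-0.4],0],[[0,1.3,-0.7],0],[[0,2.1,-0.95],0],[[0,2.9,-1.15],0],[[0,3.7,-1.3],0],[[0,4.5,-1.45],0],[[0,5.2,-1.5],0],[[0,5.8,-1.55],0],[[0,6.3,-1.6],0],[[0,6.5,-1.6],0]]'; python3 -m crank '[[[0,0,0],0],[[0,0,0],0]]'; python3 -c "
from h import *
delta([.6915,-.031,.27],3.5)"
```

```text
t: 17.15
tcp_pos: [0.6844, -0.0313, 0.2711]
tool_rot: [0.685, 0.729, 0.001, 0.0]
force: [-0.6, 2.1, 6.0]
finger_gap: 0.103
t: 17.35
tcp_pos: [0.6841, -0.0313, 0.2711]
tool_rot: [0.685, 0.729, 0.001, 0.0]
force: [-1.0, 3.4, 4.8]
finger_gap: 0.099
t 17.35 tcp [ 0.6841 -0.0313  0.2711] yang 3.6 F [-1.   3.4  4.8] gap 0.099 tilt [ 0.002  0.001 -1.   ]
shift cm [-0.02  0.74  0.11] spin 0.1
```

```bash
python3 -m crank '[[[0,0.2,0],0],[[0,0.4,0],0],[[0,0.6,0],0],[[0,0.7,0],0],[[0,0.7,0],0],[[0,0.7,0],0],[[0,0.7,0],0],[[0,0.7,0],0]]'; python3 - <<'E'
from h import *
delta([.6915,-.031,.27],3.5)
for n in('scene','top'):
    im=manip.snapshot(n); cv2.imwrite(f'pics/{n}9.png',im[:,:,::-1])
    if n=='scene':
        x0,y0=140,80
        a=cv2.resize(im[y0:y0+190,x0:x0+220],None,fx=3.1,fy=3.1,interpolation=cv2.INTER_CUBIC)
        yx=np.radians(3.3);ux=np.array([np.cos(yx),np.sin(yx),0]);uy=np.array([-ux[1],ux[0],0]);h=np.array([.691,-.028,.093])
        for th,c in((90,(0,255,0)),(84,(255,255,0))):
            t=np.radians(th);w=-np.cos(t)*ux+np.array([0,0,np.sin(t)])
            P=[(proj(n,h+s*.1*uy+r*w)-[x0,y0]+.5)*3.1 for s,r in((1,0),(1,.15),(-1,.15),(-1,0))]
            cv2.polylines(a,[np.int32(P)],True,c,1)
        cv2.imwrite('pics/up.png',a[:,:,::-1])
    if n=='top': rect('top',masks(im)['yellow'],.02)
E
```

```text
t: 18.15
tcp_pos: [0.6906, -0.0309, 0.2712]
tool_rot: [0.685, 0.729, 0.001, -0.0]
force: [-0.7, 3.3, 6.6]
finger_gap: 0.098
t 18.15 tcp [ 0.6906 -0.0309  0.2712] yang 3.6 F [-0.7  3.3  6.6] gap 0.098 tilt [ 0.001  0.001 -1.   ]
shift cm [-0.02  0.09  0.12] spin 0.1
top [332. 210.] 1655 c mm [ 526.8 -348.7] long 169.0 short 131.0 yaw long 171.2
top [388. 203.] 961 c mm [ 547.3 -538.3] long 124.0 short 92.0 yaw long 120.2
```

View pics/up.png

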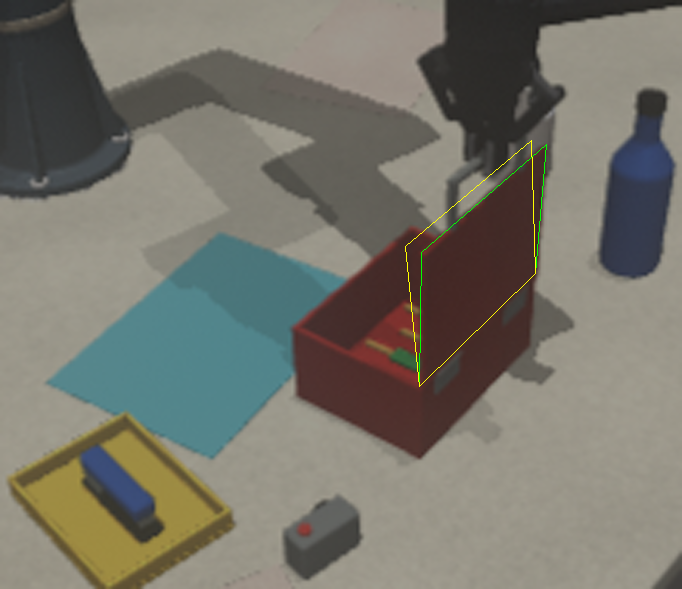

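The lid fits the 90° outline (green) rather than the 84° one (yellow), the bar is gripped, and the stapler stands in the unmoved tray. I hold for a moment, then hand in.

```bash
python3 -m crank '[[[0,0,0],0],[[0,0,0],0],[[0,0,0],0],[[0,0,0],0],[[0,0,0],0],[[0,0,0],0],[[0,0,0],0]]' && python3 -c "
from station import manip
print(manip.sign_off())"
```

```text
t: 18.95
tcp_pos: [0.6906, -0.0309, 0.2712]
tool_rot: [0.685, 0.729, 0.001, -0.0]
force: [-1.5, 3.0, 5.9]
finger_gap: 0.102
the job is handed in; nothing more can be done
None
```

I put the stapler on its base in the 170×130 mm yellow tray with the lid still shut. Then I lifted the lid by its bar to straight up and handed the job in with the bar still gripped, at about 19 s of the 54 s allowed.

**Last checks:**
- **Lid:** it matched the projected 90° outline in the scene picture. The tool did not move over the last 0.8 s.
- **Grip:** the fingers were closed on the bar at a gap of about 9 mm, at a set grip of 30 N. The tool felt about 7 N from outside, mostly upward.
- **Tray:** it measured within 0.2 mm of where it started, with the stapler upright in it.
- **Mug, bottle and camera:** I did not measure their positions. The bottle and camera looked untouched in the last close crop, but the mug was outside it. The arm never went near any of them.

No check failed. One top picture over the bar was blocked by the arm, so I confirmed the grasp from the scene camera instead.

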